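Catch hex blanks from the gravity chute and weigh them

ROBOT

A 6-joint arm with a two-finger parallel gripper is mounted at the origin on the work surface. World frame = base frame: x ahead of the robot, y to its left, z up, the work surface at z = 0. Lengths are in m, angles in rad, forces in N, time in s.
With the tool pointing down it reaches from about 0.425 to 0.95 m from the base axis. Payload 3.5 kg.
Tool frame: the origin (TCP) lies midway between the tips of the shut fingers; the grasp point (between the pads) lies ctrl.grasp_offset behind it (ctrl.grasp_offset is the distance from the TCP to the grasp point, in m); x points along the fingers, y is the direction in which the jaws open and shut, and the axes are right-handed (so a half turn about x gives the same grasp; the last joint's range is limited). The gripper opens to 85 mm and grips with 20 to 120 N. Pads are 22 mm wide; open, the fingers measure 114 mm over their backs; the gripper's body (76 mm by 85 mm) begins 54 mm behind the grasp point. The pads swing forward as they close: fully open they stand 13 mm farther back than shut.
Start: joints at [-1.297, 0.286, 1.577, -0, 1.279, -0.15], TCP at [0.278, -0.615, 0.21] pointing down, gripper open.
Joint ranges: [-2.77, 2.77], [-0.9, 2.22], [0.21, 2.48], [-1.53, 4.67], [0.24, 2.81], [-2.84, 2.84]. Speed limits (rad/s): [2.79, 2.79, 3.14, 3.14, 3.14, 3.14].

INTERFACE

Orientations are given as a unit quaternion [x, y, z, w].
In Python, from plant import readout, read_camera, sign_off, ctrl gives the robot as it stands.
- The arm moves only by the tool drive_tool, never from a script. Its argument "steps" is a list of rows, each a list of 5 numbers: the shift along the tool's x, y, z in cm, then the turn about the tool's x in degrees, then the opening, from 0 (shut) to 1 (fully open). A call has 1 to 10 rows; each row shifts and turns the commanded pose from where the row before left it, along the tool's axes as they then stand; what a row does not reach is not made up. A row lasts 1/10 s, in which the tool goes at most 50 mm and 8.59 degrees, less where a joint would pass 70% of its speed; a pose out of reach is approached as far as the arm can. A call is refused whole if a number of a shift passes 5 or a number of a turn 8.59, either way. A call with a gripper value outside its range is refused whole. The fingers move at their own pace and stop on an object; "force" is the grip in N (left out, the last holds). Time passes only in rows, so rows that do not move let the fingers close. It gives the time, the measured TCP pose, the force and the opening at its end, in the units of the state.
- readout.get_state(): the state, without advancing time (a new reading comes with each control period).
- read_camera(name): name is "side" or "top"; returns a dict with "frame" (480x640x3 uint8, red, green, blue), "vertical_fov" (degrees; the focal length in pixels is half the picture's height over the tangent of half this angle, whatever the lens; pixels are square), "cx", "cy" (the principal point, pixels), "k1" (the pictures are not rectified: a ray, as slopes to the right and down, at radius r is drawn at 1 + k1 r^2 times it, then the intrinsics apply), "eye" and "orientation" of the camera in the world. Camera axes: x right, y up, looking along -z (the intrinsics and any distortion apply to the point x, -y, -z); pixel columns grow to the right and rows downward; lengths in m; the calibration is good to about 2 mm. A picture is of the moment at which its call begins. There is no depth.
- sign_off(): hands the job in, once; it reports no verdict.
The state is a dict: "time": time; "qpos": joint angles; "dq": joint speeds; "joint_efforts": joint torques, N m; "eef_pos": TCP position; "tcp_rot": TCP orientation; "contact_force": force on the tool from outside, world axes, zero at the start; "wrist_torque": the same for the moment, N m; "opening": opening from 0.0 (shut) to 1.0 (fully open).
Only numpy, scipy, OpenCV 4.12 (cv2) and the standard library are available. Lean on these libraries where they do the work, as an engineer would, in place of code of your own. Each camera call takes 0.05 s, during which the arm holds its last target. There are 200 camera calls.

TASK

Lift the steel catch bin by its handle up off the stand's hooks, hold it under the lip of the chute and push the paddle in with it, so that the gate opens and all three hex blanks slide into the bin in your hand. Then set the bin gently, upright and with all three blanks in it, on the middle of the scale's weighing plate and let go. Do not let any blank fall on the bench, do not open the gate without the bin in hand, and do not shift or knock over the other things on the bench.

Things in the scene. Friction and masses are not known exactly. Their poses are not given: they have to be found in the camera images.
- bin: Open sheet-steel bin, outside 110 (x) x 90 (y) x 60 mm, walls 4, 0.25 kg. Origin: centre of underside. Straight black handle bar, 14 mm wide (y), 38 to 56 mm above the underside, x = -55 to -133 mm. A lug on each side (y out to +-56 mm, x = -10 to +4, 48 to 54 mm above the underside), by which it hangs level in the stand's two hooked arms at the start, underside 79 mm above the bench.
- bin_grip (a point): Centre of the place to grip the bin's handle: 98 mm from the bin's origin along its -x, 47 mm above its underside. Axes as the bin's.
- stand: Fixed blue stand. Origin on the bench under the bin's hanging place. Two level arms (10 mm wide, y = -53 and +53 mm, tops 127 mm up) come forward (-x) from a back plate 130 wide, 190 mm tall (face at x = 63 mm) and end in hooks turned up to 139 mm, which hold the bin's lugs; its handle points to -x. Raise the bin at least 15 mm before moving it forward. Stand and scale may each be left or right.
- chute: Fixed gravity chute. Origin on the bench below its lip. Open steel trough, 40 mm wide inside, sloping 40 degrees down towards -x to its lip, 170 mm up. Grey housing 80 mm wide, from x = 65 mm; open under the lip. A gate flap at the lip, hung between posts 70 mm apart (160 to 212 mm up), swings out up to 60 mm in front of the lip, never below 155 mm. Pieces fall 0 to 70 mm in front of the lip.
- chute_lip (a point): Middle of the lower lip of the trough floor, 170 mm above the bench, axes as the chute's.
- paddle (a joint): How far the paddle under the lip is pushed in towards the chute's +x, 0 to 0.03 m. Upright aluminium plate, 70 mm wide, 60 to 135 mm above the bench, front face at chute x = -6 mm at rest, sprung back with 3 to 5 N. It swings the gate flap up: pushed in 22 to 28 mm the gate lets all pieces pass; let go, it shuts.
- paddle_face (a point): Centre of the paddle's front face (97 mm above the bench); moves with the paddle.
- scale: Fixed counting scale. Origin on the bench under the middle of its steel weighing plate. Body 180 x 160 mm (x from -95 to +85 mm); a low display strip at its front (-x) side, top 43 mm above the bench.
- scale_top (a point): Middle of the top of the weighing plate, 50 mm above the bench; the plate is 145 (x) x 150 (y) mm, its middle 7 mm to +x of this point. Axes as the scale's.
- hex1_mid (a point): Centre of steel hexagonal blank 1 of 3 (counted from the lip upwards at the start): 30 mm across flats, 22 mm tall, about 0.08 kg; at the start lying in the chute behind the gate. z is the hexagon's axis.
- hex2_mid (a point): Centre of steel hexagonal blank 2 of 3 (counted from the lip upwards at the start): 30 mm across flats, 22 mm tall, about 0.08 kg; at the start lying in the chute behind the gate. z is the hexagon's axis.
- hex3_mid (a point): Centre of steel hexagonal blank 3 of 3 (counted from the lip upwards at the start): 30 mm across flats, 22 mm tall, about 0.08 kg; at the start lying in the chute behind the gate. z is the hexagon's axis.
- pump_large: Bystander: gear pump standing with its shaft up, 85 x 72 mm, 108 mm tall with shaft. Origin under its centre, z up.
- pump_small: Bystander: smaller gear pump standing with its shaft up, 70 x 60 mm, 98 mm tall with shaft. Origin under its centre.
- coupling: Bystander: steel shaft coupling standing upright, 32 mm diameter, 60 mm tall. Origin under its centre.
- spool: Bystander: brass valve spool standing upright, 32 mm diameter, 66 mm tall. Origin under its centre.
- calculator: Bystander: pocket calculator lying flat, 130 (x) x 75 x 16 mm. Origin under its centre.
- caliper: Bystander: caliper lying flat, 200 mm long along its x, jaws to -y by 50 mm, 8 mm thick. Origin under the middle of the beam.
- oil_can: Bystander: closed grey can, 48 mm diameter, 140 mm tall, standing. Origin under its centre.
- mug: Bystander: white mug, 72 mm diameter, 90 mm tall, handle at +y. Origin under its centre.
There are look-alikes about, which are no part of the job. What is shaped like the bin but orange or turquoise is not meant.

How it is judged:
By the outcome, as a careful person would: the job done as asked, in the order asked, and still so for the second after the job is handed in, with the robot touching nothing.
It also fails if it takes over 54 s, if anything falls off the work surface, if the arm or the gripper's body presses on something with over 40 N, if the wrist force passes 120 N, or if a joint passes its speed limit or range.

## Working session

There is one attempt and no reset: what is moved stays moved. The work goes in short steps, Python scripts to look and compute and a tool call to move; the robot and the scene stay as the last step left them, time stands still between calls to the robot, and variables do not carry over. Pictures are saved under pics/ and viewed, about 8 in all and at most 12, crops included, and the job is handed in when it is done.

Besides the shell and the picture viewer there is one more tool, called after "Request:" as name(argument=value, ...), one argument or row to a line, values as JSON. drive_tool: Moves the arm, as the interface text tells. Its arguments: {"type":"object","properties":{"steps":{"type":"array","items":{"type":"array","items":{"type":"number"}}},"force":{"type":"number"}},"required":["steps"]}

```bash
mkdir -p pics; ls; cat > h.py <<'E'
import numpy as np, cv2
from plant import readout, read_camera, sign_off, ctrl
from scipy.spatial.transform import Rotation as R
def cam(n):
    return read_camera(n)
def K(c):
    f=240/np.tan(np.radians(c['vertical_fov'])/2); return np.array([[f,0,c['cx']],[0,f,c['cy']],[0,0,1.]]), np.array([c['k1'],0,0,0,0.])
def ray(c,uv):
    k,d=K(c); p=cv2.undistortPoints(np.array(uv,float).reshape(-1,1,2),k,d).reshape(-1,2)
    r=np.c_[p[:,0],-p[:,1],-np.ones(len(p))]
    return R.from_quat(c['orientation']).apply(r)
def onz(c,uv,z):
    r=ray(c,uv); e=np.array(c['eye']); return e+r*((z-e[2])/r[:,2])[:,None]
def proj(c,P):
    k,d=K(c); q=R.from_quat(c['orientation']).inv().apply(np.atleast_2d(P)-np.array(c['eye']))*[1,-1,-1]
    return cv2.projectPoints(q.reshape(-1,1,3),np.zeros(3),np.zeros(3),k,d)[0].reshape(-1,2)
E
python3 - <<'E'
from h import *
s=readout.get_state(); print(s, ctrl.grasp_offset)
for n in('top','side'):
    c=cam(n); cv2.imwrite(f'pics/{n}0.png',c['frame'][:,:,::-1]); print({k:v for k,v in c.items() if k!='frame'})
E
```

```text
pics
{'time': 0.0, 'qpos': array([-1.29700506e+00,  2.87241625e-01,  1.57819354e+00, -2.25141498e-06,
        1.27857663e+00, -1.49943268e-01]), 'dq': array([-0.00168638, -0.00065258,  0.00163409, -0.00090568,  0.00055893,
       -0.00202391]), 'joint_efforts': array([ 3.32751979e-04, -4.05976439e+01, -2.92625356e+01, -1.67315570e-04,
        5.83896472e-03, -6.46702190e-06]), 'eef_pos': array([ 0.27740541, -0.61458423,  0.20878763]), 'tcp_rot': array([-0.6912416 , -0.14954823,  0.69134898, -0.14784101]), 'contact_force': array([-0.48911749, -1.44403607,  0.31069217]), 'wrist_torque': array([-0.04575829,  0.09202669,  0.00249768]), 'opening': 0.9999854488745011} 0.0187
{'vertical_fov': 47.17393619676684, 'cx': 316.04233480693614, 'cy': 242.486832514534, 'k1': -0.17066973511126052, 'eye': array([ 0.40064278, -0.06713594,  1.6321716 ]), 'orientation': array([-0.0201636 ,  0.03232201,  0.71423984, -0.69886349])}
{'vertical_fov': 54.851105105698636, 'cx': 324.5962716307705, 'cy': 238.06653146952328, 'k1': -0.005950793013088643, 'eye': array([0.2644861 , 0.95591056, 1.145732  ]), 'orientation': array([-0.05453052,  0.39311671,  0.91165396, -0.10664298])}
```

View pics/top0.png

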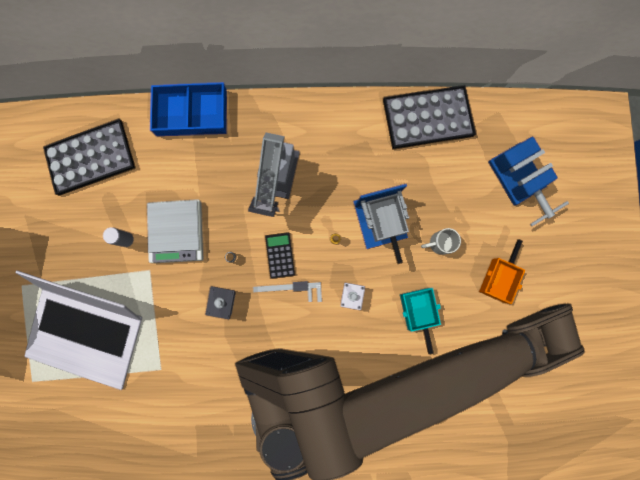

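View pics/side0.png

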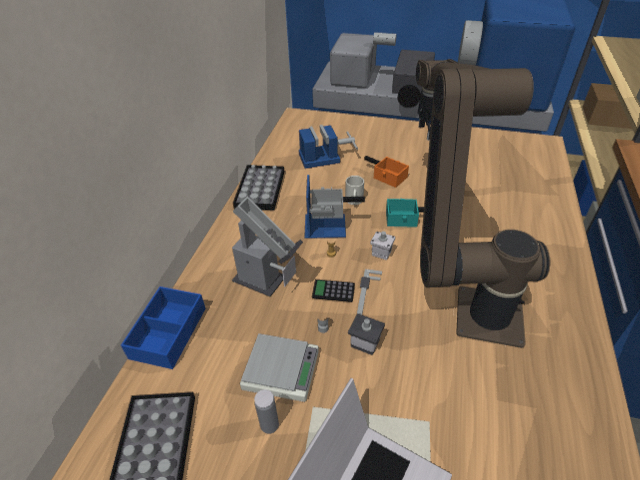

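Candidates shaped like the bin: steel one on the blue stand, top (386,217) / side (325,205); turquoise, top (421,311); orange, top (503,279). I choose the steel one on the stand. The chute lip is near top (264,212) and the scale near (175,230). Next is a close crop to check.

```bash
python3 - <<'E'
import cv2,numpy as np
t=cv2.imread('pics/top0.png');s=cv2.imread('pics/side0.png')
def cr(i,x,y): return cv2.resize(i[y:y+100,x:x+133],(400,300),interpolation=cv2.INTER_CUBIC)
cv2.imwrite('pics/crop1.png',np.vstack([np.hstack([cr(t,325,175),cr(t,220,125)]),np.hstack([cr(s,275,155),cr(s,210,195)])]))
E
```

```text
(no output)
```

View pics/crop1.png

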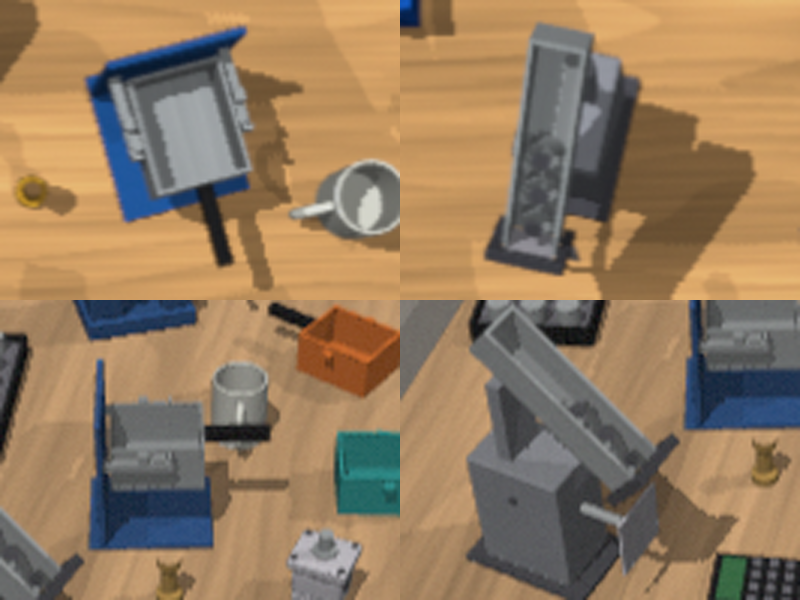

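The crop confirms it: a grey steel bin in the hooks of the blue stand, handle at top px (394,237) to (399,262). The chute's flap and paddle are clear in the side view, near px (430,250) to (435,262). Now to measure.

```bash
cat >> h.py <<'E'
def tri(a,ua,b,ub):
    A=[];y=[];m=[]
    for c,u in((a,ua),(b,ub)):
        r=ray(c,[u])[0]; r/=np.linalg.norm(r); P=np.eye(3)-np.outer(r,r); A.append(P); y.append(P@np.array(c['eye']))
    p=np.linalg.lstsq(np.vstack(A),np.hstack(y),rcond=None)[0]
    return p,np.linalg.norm(np.hstack([A[0]@p-y[0]]))+np.linalg.norm(A[1]@p-y[1])
E
python3 - <<'E'
from h import *
np.set_printoptions(precision=4,suppress=True)
t=cam('top');s=cam('side')
def T1(p): return np.array([325+p[0]/3-.33,175+p[1]/3-.33])
def T2(p): return np.array([220+(p[0]-400)/3-.33,125+p[1]/3-.33])
def S1(p): return np.array([275+p[0]/3-.33,155+(p[1]-300)/3-.33])
def S2(p): return np.array([210+(p[0]-400)/3-.33,195+(p[1]-300)/3-.33])
# handle
for c,w,zz in((t,(385,232,410,270),.135),(s,(340,190,366,203),.126)):
    f=c['frame'].astype(int).max(2); x0,y0,x1,y1=w
    m=np.uint8(f[y0:y1,x0:x1]<48); n,l,st,_=cv2.connectedComponentsWithStats(m); k=1+st[1:,4].argmax()
    v,u=np.nonzero(l==k); P=onz(c,np.c_[u+x0,v+y0],zz); r=cv2.fitLine(np.float32(P[:,:2]),cv2.DIST_L2,0,.01,.01).ravel()
    q=(P[:,:2]-r[2:])@r[:2]; print('handle n',len(P),'cen',P.mean(0),'ends',r[2:]+r[:2]*q.min(),r[2:]+r[:2]*q.max(),'yaw',np.degrees(np.arctan2(r[1],r[0])))
C=onz(t,[T1(p) for p in((128,78),(218,58),(250,170),(155,195))],.139); print('bin rim',C,C.mean(0))
for nm,a,b in(('UL',(533,28),(473,348)),('UR',(593,38),(513,305)),('LL',(506,250),(610,490)),('LR',(570,252),(648,455))):
    print(nm,*tri(t,T2(a),s,S2(b)))
pt=onz(s,[S2((655,487)),S2((625,520))],.135);pb=onz(s,[S2((657,540)),S2((628,572))],.06);print('paddle',pt,pb)
f=t['frame']; hsv=cv2.cvtColor(f,cv2.COLOR_RGB2HSV); sub=hsv[190:275,135:215]
m=np.uint8((sub[...,1]<50)&(sub[...,2]>110)); n,l,st,_=cv2.connectedComponentsWithStats(m);k=1+st[1:,4].argmax()
c=cv2.findContours(np.uint8(l==k),0,2)[0];c=max(c,key=cv2.contourArea); b=cv2.boxPoints(cv2.minAreaRect(c))+[135,190]; print('scale px',b,'\n',onz(t,b,.043)[:,:2],onz(t,b,.043).mean(0))
E
```

```text
handle n 109 cen [ 0.4909 -0.3125  0.135 ] ends [ 0.4536 -0.3216] [ 0.5235 -0.3045] yaw 13.793746
handle n 103 cen [ 0.4859 -0.3121  0.126 ] ends [ 0.4492 -0.3205] [ 0.5218 -0.3039] yaw 12.863487
bin rim [[ 0.6238 -0.2378  0.139 ]
 [ 0.641  -0.3217  0.139 ]
 [ 0.5368 -0.3476  0.139 ]
 [ 0.5157 -0.2592  0.139 ]] [ 0.5793 -0.2916  0.139 ]
UL [0.7715 0.0318 0.3004] 0.0014220136508556538
UR [ 0.7527 -0.0195  0.3173] 0.010387137779845117
LL [0.6175 0.0707 0.1783] 0.027131018147350416
LR [0.6063 0.0117 0.1735] 0.009069112646307274
paddle [[0.6042 0.0179 0.135 ]
 [0.6204 0.0688 0.135 ]] [[0.6052 0.023  0.06  ]
 [0.6219 0.0725 0.06  ]]
scale px [[146.0591 201.5362]
 [199.1344 199.4948]
 [201.4697 260.2127]
 [148.3944 262.2541]] 
 [[0.6504 0.4035]
 [0.6522 0.2442]
 [0.474  0.2382]
 [0.4709 0.3959]] [0.5619 0.3204 0.043 ]
```

```bash
python3 - <<'E'
import cv2,numpy as np
t=cv2.imread('pics/top0.png');s=cv2.imread('pics/side0.png')
def cr(i,x,y,w=50,h=75):
    o=np.clip(cv2.resize(i[y:y+h,x:x+w],(w*8,h*8),interpolation=cv2.INTER_CUBIC).astype(float)*1.5,0,255)
    for k in range(0,w,10): o[:,k*8]=o[:,k*8]*.7; cv2.putText(o,str(x+k),(k*8,10),0,.35,(0,255,255))
    for k in range(0,h,10): o[k*8]=o[k*8]*.7; cv2.putText(o,str(y+k),(0,k*8+12),0,.35,(0,255,255))
    return o
cv2.imwrite('pics/crop2.png',np.hstack([cr(t,242,150),cr(s,257,228)]))
E
```

```text
[ WARN:0@0.165] global loadsave.cpp:1063 imwrite_ Unsupported depth image for selected encoder is fallbacked to CV_8U.
```

View pics/crop2.png

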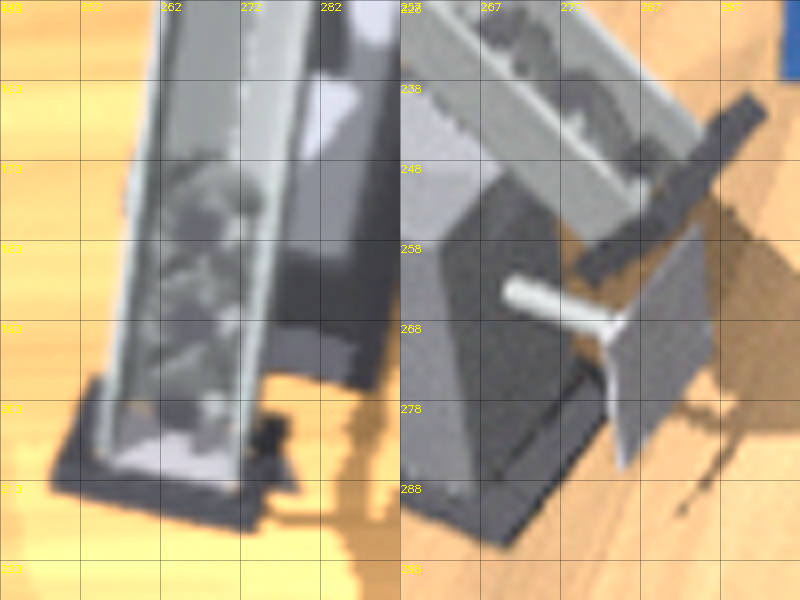

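```bash
python3 - <<'E'
from h import *
np.set_printoptions(precision=4,suppress=True)
t=cam('top');s=cam('side')
T=lambda x,y:(242+x/8-.44,150+y/8-.44)
S=lambda x,y:(257+(x-400)/8-.44,228+y/8-.44)
ft,nt,nb,fb=(697,226),(605,342),(622,468),(712,360)
a=onz(s,[S(*ft),S(*nt)],.135);b=onz(s,[S(*fb),S(*nb)],.06)
for q in(a,b):
    d=q[1]-q[0];print('paddle',q,'w',np.linalg.norm(d),'yaw',np.degrees(np.arctan2(-d[0],d[1])),q.mean(0))
print('basefront',onz(s,[S(505,548)],.0))
f=onz(t,[T(50,487),T(257,530),T(93,375)],.17);print('flap top@.17',f); f=onz(t,[T(50,487),T(257,530),T(93,375)],.0);print('as base@0',f)
# trough rim left/right in top
for nm,P in(('L',((158,0),(100,455))),('R',((310,0),(240,488)))): print(nm,[ray(t,[T(*p)])[0] for p in P])
print('LL',tri(t,T(98,455),s,S(585,245)),'LR?',tri(t,T(242,488),s,S(690,150)))
print('flap near end bottom/top', tri(t,T(50,487),s,S(580,270)),tri(t,T(257,530),s,S(765,105)))
E
```

```text
paddle [[0.6086 0.0137 0.135 ]
 [0.6248 0.0794 0.135 ]] w 0.06773183340442837 yaw -13.82538173441572 [0.6167 0.0465 0.135 ]
paddle [[0.607  0.0142 0.06  ]
 [0.6251 0.0762 0.06  ]] w 0.06463444226491448 yaw -16.20948745790189 [0.6161 0.0452 0.06  ]
basefront [[0.6781 0.0784 0.    ]]
flap top@.17 [[0.5992 0.0876 0.17  ]
 [0.5831 0.0183 0.17  ]
 [0.6368 0.0727 0.17  ]]
as base@0 [[0.6223 0.1056 0.    ]
 [0.6044 0.0282 0.    ]
 [0.6643 0.089  0.    ]]
L [array([ 0.2459,  0.0786, -0.9861]), array([ 0.1421,  0.0937, -0.9941])]
R [array([ 0.245 ,  0.0438, -0.9855]), array([ 0.1338,  0.0618, -0.9941])]
LL (array([0.6192, 0.0731, 0.1799]), np.float64(0.022186001998796563)) LR? (array([0.6001, 0.0232, 0.1859]), np.float64(0.009826637280850592))
flap near end bottom/top (array([0.6116, 0.0896, 0.1849]), np.float64(0.02930969599607382)) (array([0.5778, 0.016 , 0.2078]), np.float64(0.001253459664043817))
```

```bash
cat >> h.py <<'E'
def tgt(bin_origin, yaw, under):   # TCP target for bin pose
    y=np.radians(yaw); return np.array([bin_origin[0]-.098*np.cos(y),bin_origin[1]-.098*np.sin(y),under+.047-ctrl.grasp_offset])
def toolyaw(s):  # bin yaw equivalent of the tool: jaws along bin y
    M=R.from_quat(s['tcp_rot']).as_matrix(); return M
def delta(p, yaw=None):
    s=readout.get_state(); M=R.from_quat(s['tcp_rot']).as_matrix()
    a=np.degrees(np.arctan2(M[1,1],M[0,1]))-90; a=(a+90)%180-90
    print('t',s['time'],'pos',s['eef_pos'].round(4),'F',s['contact_force'].round(1),'open',round(s['opening'],3),'yaw',round(a,2),'tilt',M[:,0].round(4))
    if yaw is not None:
        turn=-(yaw-a); turn=(turn+90)%180-90; print('turn about tool x',turn.round(2))
        M=M@R.from_euler('x',turn,degrees=True).as_matrix()
    print('shift after turn, cm, tool', (M.T@(np.array(p)-s['eef_pos'])*100).round(2))
E
python3 - <<'E'
from h import *
np.set_printoptions(precision=4,suppress=True)
t=cam('top')
T=lambda x,y:(242+x/8-.44,150+y/8-.44)
for P in (((158,0),(100,455)),((310,0),(240,488))):
    a,b=ray(t,[T(*P[0]),T(*P[1])]); n=np.cross(a,b)
    from scipy.optimize import brentq
    print('trough yaw',np.degrees(brentq(lambda s:n@[np.cos(s)*np.cos(.698),np.sin(s)*np.cos(.698),np.sin(.698)],-.8,.4)))
print('mug,pumpS,pumpL,coupl,spool,oil',onz(t,[(447,241),(352,294),(220,302),(235,258),(335,239),(118,237)],.06)[:,:2])
p=tgt((.5795,-.2912),13.3,.079);print(p)
delta(p,13.3)
E
```

```text
trough yaw -13.181320553656999
trough yaw -12.812126354637904
mug,pumpS,pumpL,coupl,spool,oil [[ 0.5136 -0.4765]
 [ 0.3675 -0.195 ]
 [ 0.3526  0.1828]
 [ 0.4776  0.1378]
 [ 0.5262 -0.1502]
 [ 0.5456  0.4826]]
[ 0.4841 -0.3137  0.1073]
t 0.35 pos [ 0.2775 -0.6151  0.2099] F [-0.  -0.2  0.3] open 1.003 yaw 24.28 tilt [-0.0001  0.0005 -1.    ]
turn about tool x 10.98
shift after turn, cm, tool [ 10.27 -24.57 -27.04]
```

Request:
drive_tool(
  steps=[
    [0, 0, 0, 5.5, 1],
    [0, 0, 0, 5.5, 1],
    [0, -3, -3.4, 0, 1],
    [0, -3, -3.4, 0, 1],
    [0, -3, -3.4, 0, 1],
    [0, -3, -3.4, 0, 1],
    [0, -3, -3.4, 0, 1],
    [0, -3, -3.4, 0, 1],
    [0, -3, -3.4, 0, 1],
    [0, -3, -3.2, 0, 1],
  ],
  force=120,
)

```text
time: 1.35
eef_pos: [0.4862, -0.318, 0.2105]
tcp_rot: [0.703, 0.082, -0.702, 0.082]
contact_force: [0.2, -0.4, 0.5]
opening: 0.999
```

```bash
python3 - <<'E'
from h import *
delta(tgt((.5795,-.2912),13.3,.079),13.3)
E
```

```text
t 1.35 pos [ 0.4862 -0.318   0.2105] F [ 0.2 -0.4  0.5] open 0.999 yaw 13.29 tilt [ 5.e-04 -3.e-04 -1.e+00]
turn about tool x -0.01
shift after turn, cm, tool [10.32 -0.46  0.11]
```

Request:
drive_tool(
  steps=[
    [0, -0.3, 0.1, 0, 1],
    [2.5, 0, 0, 0, 1],
    [2.5, 0, 0, 0, 1],
    [2.5, 0, 0, 0, 1],
    [1.5, 0, 0, 0, 1],
    [1.3, 0, 0, 0, 1],
    [0, 0, 0, 0, 1],
  ],
)

```text
time: 2.05
eef_pos: [0.4825, -0.3166, 0.1053]
tcp_rot: [-0.702, -0.082, 0.703, -0.081]
contact_force: [-0.0, 0.2, 0.0]
opening: 1.0
```

```bash
python3 - <<'E'
from h import *
delta(tgt((.5795,-.2912),13.3,.079),13.3)
t=cam('top')['frame'][190:290,350:450];s=cam('side')['frame'][150:250,290:390]
cv2.imwrite('pics/grip.png',cv2.resize(np.hstack([t,s]),None,fx=4,fy=4,interpolation=2)[:,:,::-1])
E
```

```text
t 2.05 pos [ 0.4825 -0.3166  0.1053] F [-0.   0.2  0. ] open 1.0 yaw 13.25 tilt [-0.0026  0.0023 -1.    ]
turn about tool x -0.05
shift after turn, cm, tool [-0.2  -0.24 -0.22]
```

View pics/grip.png

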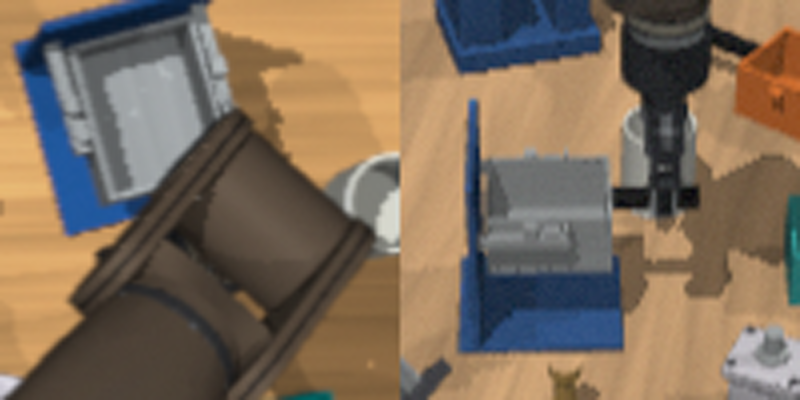

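The fingers straddle the handle about mid-length, at side crop (665,190), i.e. px (456,198). I'll nudge into place and close.

Request:
drive_tool(
  steps=[
    [-0.1, -0.2, -0.1, 0, 1],
    [0, 0, 0, 0, 0.5],
    [0, 0, 0, 0, 0],
    [0, 0, 0, 0, 0],
    [0, 0, 0, 0, 0],
    [0, 0, 0, 0, 0],
    [0, 0, 0, 0, 0],
    [0, 0, 0, 0, 0],
  ],
  force=120,
)

```text
time: 2.95
eef_pos: [0.484, -0.3148, 0.1083]
tcp_rot: [-0.702, -0.082, 0.702, -0.082]
contact_force: [0.0, 0.8, 2.1]
opening: 0.105
```

Request:
drive_tool(
  steps=[
    [0, 0, 0, 0, 0],
    [-0.5, 0, 0, 0, 0],
    [-1, 0, 0, 0, 0],
    [-1, 0, 0, 0, 0],
    [-1, 0, 0, 0, 0],
    [-0.5, 0, 0, 0, 0],
    [0, 0, 0, 0, 0],
    [0, 0, 0, 0, 0],
  ],
)

```text
time: 3.75
eef_pos: [0.484, -0.3147, 0.1482]
tcp_rot: [-0.702, -0.082, 0.702, -0.082]
contact_force: [-0.4, -0.7, -2.5]
opening: 0.104
```

```bash
python3 - <<'E'
from h import *
delta((0,0,0))
t=cam('top')['frame'][190:290,350:450];s=cam('side')['frame'][150:250,290:390]
cv2.imwrite('pics/lift.png',cv2.resize(np.hstack([t,s]),None,fx=4,fy=4,interpolation=2)[:,:,::-1])
E
```

```text
t 3.75 pos [ 0.484  -0.3147  0.1482] F [-0.4 -0.7 -2.5] open 0.104 yaw 13.28 tilt [-1.e-04  0.e+00 -1.e+00]
shift after turn, cm, tool [ 14.83 -41.75  39.87]
```

View pics/lift.png

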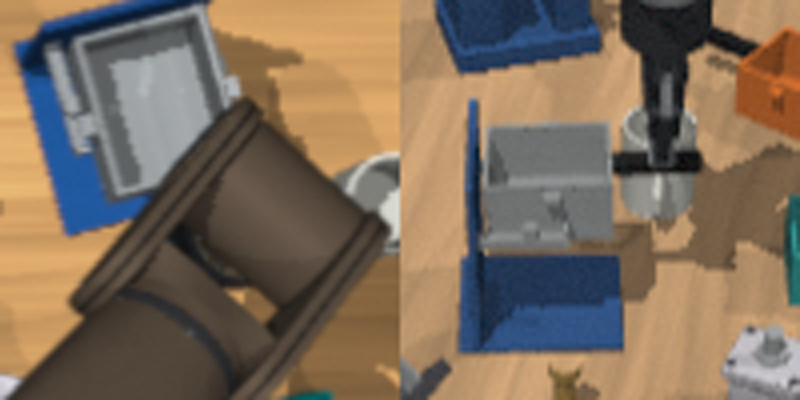

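Request:
drive_tool(
  steps=[
    [-1, 0, 0, 0, 0],
    [-1.5, 0, 0, 0, 0],
    [-1, 0, 0, 0, 0],
    [0, 0, 0, 0, 0],
    [0, 0, 1, 0, 0],
    [0, 0, 2, 0, 0],
    [0, 0, 2, 0, 0],
    [0, 0, 2, 0, 0],
    [0, 0, 2, 0, 0],
    [0, 0, 0.5, 0, 0],
  ],
)

```text
time: 4.85
eef_pos: [0.3894, -0.3365, 0.1823]
tcp_rot: [-0.702, -0.082, 0.703, -0.081]
contact_force: [2.0, -0.6, -2.8]
opening: 0.104
```

```bash
python3 - <<'E'
from h import *
delta((.435,-.10,.175),-13.3)
E
```

```text
t 4.85 pos [ 0.3894 -0.3365  0.1823] F [ 2.  -0.6 -2.8] open 0.104 yaw 13.18 tilt [-0.0018  0.0011 -1.    ]
turn about tool x 26.48
shift after turn, cm, tool [  0.75 -24.06   1.  ]
```

Request:
drive_tool(
  steps=[
    [0, 0, 0, 4, 0],
    [0, 0, 0, 6.5, 0],
    [0, 0, 0, 6.5, 0],
    [0, 0, 0, 6, 0],
    [0, -1.5, 0, 3.5, 0],
    [0, -3, 0.2, 0, 0],
    [0, -4, 0.2, 0, 0],
    [0, -4, 0.2, 0, 0],
    [0, -4, 0.2, 0, 0],
    [0, -4, 0.2, 0, 0],
  ],
)

```text
time: 5.85
eef_pos: [0.4277, -0.1327, 0.1829]
tcp_rot: [-0.702, 0.081, 0.702, 0.082]
contact_force: [0.9, 0.8, -2.3]
opening: 0.108
```

Request:
drive_tool(
  steps=[
    [0, -3, 0, 0, 0],
    [0, -0.5, 0, 0, 0],
    [1, 0, 0, 0, 0],
    [2, 0, 0, 0, 0],
    [2, 0, 0, 0, 0],
    [0.5, 0, 0, 0, 0],
    [0, 0, 0, 0, 0],
    [0, 0, 0, 0, 0],
  ],
)

```text
time: 6.65
eef_pos: [0.4363, -0.1013, 0.1288]
tcp_rot: [0.703, -0.082, -0.702, -0.082]
contact_force: [-0.1, -0.6, -2.5]
opening: 0.105
```

```bash
python3 - <<'E'
from h import *
delta((.4347,-.0046,.115),-13.3)
c=cam('side');cv2.imwrite('pics/s3.png',cv2.resize(c['frame'][160:320,210:430],None,fx=3.5,fy=3.5,interpolation=2)[:,:,::-1])
E
```

```text
t 6.65 pos [ 0.4363 -0.1013  0.1288] F [-0.1 -0.6 -2.5] open 0.105 yaw -13.28 tilt [ 9.e-04 -5.e-04 -1.e+00]
turn about tool x 0.02
shift after turn, cm, tool [ 1.37 -9.38  2.38]
```

View pics/s3.png

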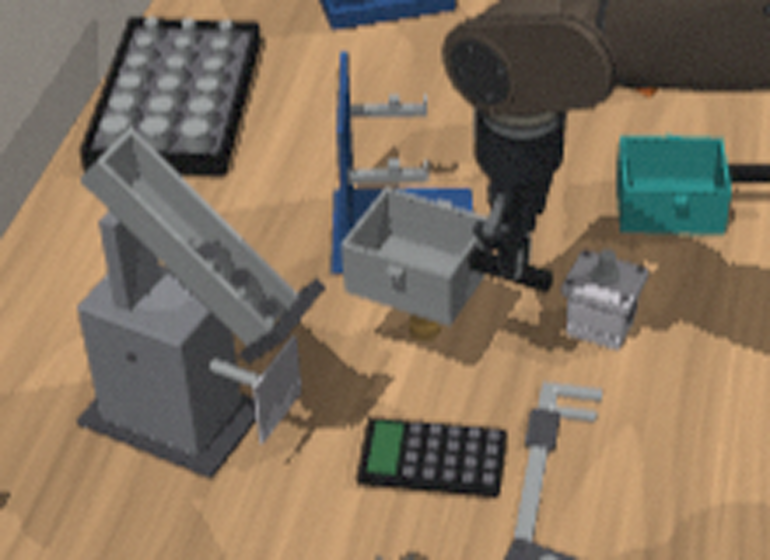

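```bash
python3 - <<'E'
from h import *
c=cam('side');s=readout.get_state();y=np.radians(-13.3);ex=np.array([np.cos(y),np.sin(y),0]);ey=np.array([-ex[1],ex[0],0])
g=s['eef_pos']+[0,0,ctrl.grasp_offset]; o=g+.098*ex-[0,0,.047]
for P in((.055,.045,.06),(.055,-.045,.06),(-.055,.045,.06),(-.055,.045,0),(.055,.045,0)): print(P,((proj(c,o+P[0]*ex+P[1]*ey+[0,0,P[2]])[0]+.36-[210,160])*3.5).round(0))
E
```

```text
(0.055, 0.045, 0.06) [339. 238.]
(0.055, -0.045, 0.06) [385. 180.]
(-0.055, 0.045, 0.06) [448. 274.]
(-0.055, 0.045, 0) [447. 322.]
(0.055, 0.045, 0) [342. 285.]
```

Request:
drive_tool(
  steps=[
    [0, 0, 1.2, 0, 0],
    [0, -1, 1.2, 0, 0],
    [0, -2.5, 0, 0, 0],
    [0.5, -2.5, 0, 0, 0],
    [0.5, -2.4, 0, 0, 0],
    [0.3, -1, 0, 0, 0],
    [0, 0, 0, 0, 0],
    [0, 0, 0, 0, 0],
  ],
)

```text
time: 7.55
eef_pos: [0.4343, -0.004, 0.1156]
tcp_rot: [0.703, -0.081, -0.702, -0.081]
contact_force: [-0.8, -0.4, -2.0]
opening: 0.107
```

```bash
python3 - <<'E'
from h import *
delta((.4556,.0839,.115),-13.3)
E
```

```text
t 7.55 pos [ 0.4343 -0.004   0.1156] F [-0.8 -0.4 -2. ] open 0.107 yaw -13.19 tilt [ 6.e-04 -7.e-04 -1.e+00]
turn about tool x 0.11
shift after turn, cm, tool [ 0.06 -9.04 -0.05]
```

Request:
drive_tool(
  steps=[
    [0, -1.5, 0, 0, 0],
    [0, -2.5, 0, 0, 0],
    [0, -2.5, 0, 0, 0],
    [0, -2, 0, 0, 0],
    [0, -0.5, 0, 0, 0],
    [0, 0, 0, 0, 0],
    [0, 0, 0, 0, 0],
  ],
)

```text
time: 8.25
eef_pos: [0.4546, 0.0831, 0.1153]
tcp_rot: [-0.702, 0.082, 0.702, 0.081]
contact_force: [-0.6, -0.2, -2.1]
opening: 0.106
```

```bash
python3 - <<'E'
from h import *
delta((.4556,.0839,.115),-13.3)
t=cam('top')['frame'][160:285,215:325];c=cam('side');s=c['frame'][200:325,250:360]
cv2.imwrite('pics/pre.png',cv2.resize(np.hstack([t,s]),None,fx=3.6,fy=3.6,interpolation=2)[:,:,::-1])
E
```

```text
t 8.25 pos [0.4546 0.0831 0.1153] F [-0.6 -0.2 -2.1] open 0.106 yaw -13.27 tilt [-1.e-04 -5.e-04 -1.e+00]
turn about tool x 0.03
shift after turn, cm, tool [ 0.03 -0.1  -0.08]
```

View pics/pre.png

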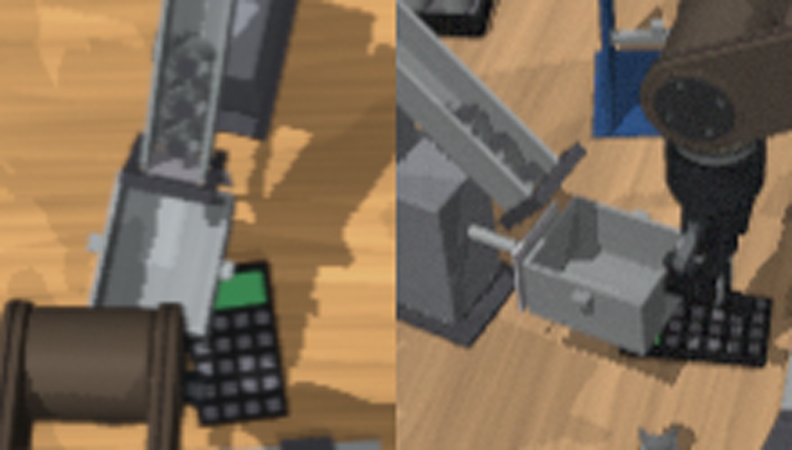

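Request:
drive_tool(
  steps=[
    [0, -0.1, -0.5, 0, 0],
    [0, 0, -0.4, 0, 0],
    [0, 0, 0, 0, 0],
    [0, 0, 0, 0, 0],
  ],
)

```text
time: 8.75
eef_pos: [0.4637, 0.0829, 0.1152]
tcp_rot: [-0.702, 0.081, 0.702, 0.081]
contact_force: [-0.3, -0.1, -2.7]
opening: 0.103
```

Request:
drive_tool(
  steps=[
    [0, 0, -0.4, 0, 0],
    [0, 0, 0, 0, 0],
    [0, 0, 0, 0, 0],
  ],
)

```text
time: 9.05
eef_pos: [0.4675, 0.0821, 0.1152]
tcp_rot: [-0.702, 0.081, 0.702, 0.081]
contact_force: [-1.0, 0.8, -1.5]
opening: 0.105
```

Request:
drive_tool(
  steps=[
    [0, 0, -0.4, 0, 0],
    [0, 0, 0, 0, 0],
    [0, 0, 0, 0, 0],
  ],
)

```text
time: 9.35
eef_pos: [0.4709, 0.0814, 0.1149]
tcp_rot: [-0.702, 0.081, 0.703, 0.081]
contact_force: [-1.3, 0.8, -1.2]
opening: 0.102
```

Request:
drive_tool(
  steps=[
    [0, 0, -0.4, 0, 0],
    [0, 0, 0, 0, 0],
    [0, 0, 0, 0, 0],
  ],
)

```text
time: 9.65
eef_pos: [0.4752, 0.0803, 0.1151]
tcp_rot: [-0.702, 0.081, 0.703, 0.081]
contact_force: [-2.5, 1.9, -1.8]
opening: 0.106
```

Request:
drive_tool(
  steps=[
    [0, 0, -0.4, 0, 0],
    [0, 0, -0.4, 0, 0],
    [0, 0, -0.4, 0, 0],
    [0, 0, 0, 0, 0],
  ],
)

```text
time: 10.05
eef_pos: [0.4868, 0.0774, 0.1148]
tcp_rot: [-0.702, 0.082, 0.703, 0.081]
contact_force: [-3.4, 2.3, -2.8]
opening: 0.104
```

```bash
python3 - <<'E'
from h import *
delta((.4948,.075,.115),-13.3)
t=cam('top')['frame'][160:285,215:325];c=cam('side');s=c['frame'][200:325,250:360]
cv2.imwrite('pics/push1.png',cv2.resize(np.hstack([t,s]),None,fx=3.6,fy=3.6,interpolation=2)[:,:,::-1])
E
```

```text
t 10.05 pos [0.4868 0.0774 0.1148] F [-3.4  2.3 -2.8] open 0.104 yaw -13.24 tilt [-1.7e-03  1.0e-04 -1.0e+00]
turn about tool x 0.06
shift after turn, cm, tool [-0.02  0.05 -0.83]
```

View pics/push1.png

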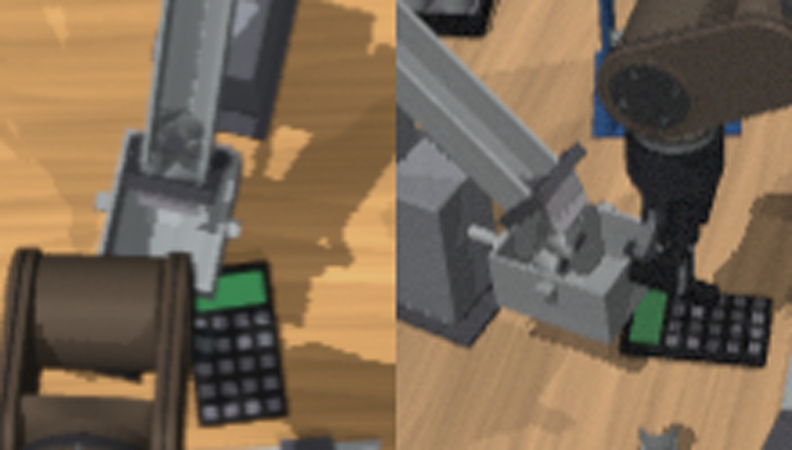

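The gate is swinging open and blanks are sliding into the bin, side crop (570,245); one is still at the lip, top crop (180,140). I'll finish the push.

Request:
drive_tool(
  steps=[
    [0, 0, -0.4, 0, 0],
    [0, 0, -0.4, 0, 0],
    [0, 0, 0, 0, 0],
    [0, 0, 0, 0, 0],
    [0, 0, 0, 0, 0],
    [0, 0, 0, 0, 0],
    [0, 0, 0, 0, 0],
    [0, 0, 0, 0, 0],
    [0, 0, 0, 0, 0],
    [0, 0, 0, 0, 0],
  ],
)

```text
time: 11.15
eef_pos: [0.4946, 0.0757, 0.1152]
tcp_rot: [-0.702, 0.081, 0.702, 0.081]
contact_force: [-4.5, -0.2, -6.2]
opening: 0.105
```

Request:
drive_tool(
  steps=[
    [0, 0, 0, 0, 0],
    [0, 0, 0, 0, 0],
    [0, 0, 0, 0, 0],
    [0, 0, 0, 0, 0],
    [0, 0, 0, 0, 0],
  ],
)

```text
time: 11.65
eef_pos: [0.4947, 0.0757, 0.1152]
tcp_rot: [-0.702, 0.081, 0.702, 0.081]
contact_force: [-4.6, 0.3, -5.8]
opening: 0.101
```

```bash
python3 - <<'E'
from h import *
delta((.4948,.075,.115),-13.3)
t=cam('top')['frame'][160:285,215:325];c=cam('side');s=c['frame'][200:325,250:360]
cv2.imwrite('pics/push2.png',cv2.resize(np.hstack([t,s]),None,fx=3.6,fy=3.6,interpolation=2)[:,:,::-1])
E
```

```text
t 11.65 pos [0.4947 0.0757 0.1152] F [-4.6  0.3 -5.8] open 0.101 yaw -13.22 tilt [-1.e-04 -0.e+00 -1.e+00]
turn about tool x 0.08
shift after turn, cm, tool [ 0.02  0.06 -0.02]
```

View pics/push2.png

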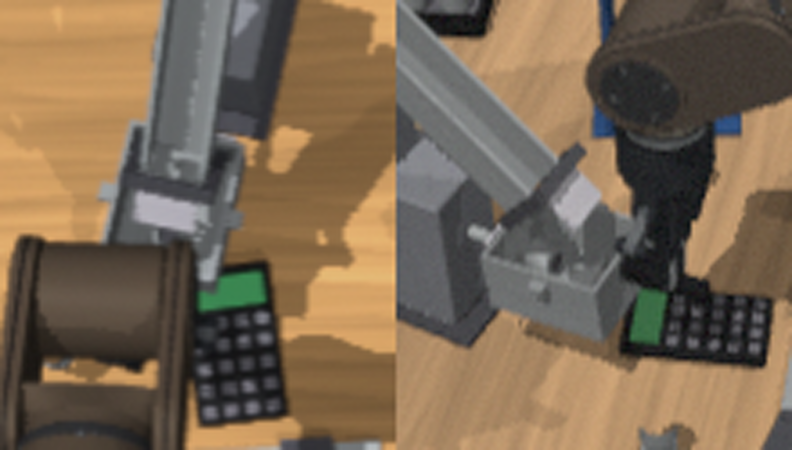

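Request:
drive_tool(
  steps=[
    [0, 0, 0.5, 0, 0],
    [0, 0, 1, 0, 0],
    [0, 0, 1, 0, 0],
    [0, 0, 1.2, 0, 0],
    [0, 0, 1.2, 0, 0],
    [0, 0, 0.6, 0, 0],
    [0, 0, 0, 0, 0],
    [0, 0, 0, 0, 0],
  ],
)

```text
time: 12.55
eef_pos: [0.4419, 0.0883, 0.1159]
tcp_rot: [0.703, -0.081, -0.702, -0.081]
contact_force: [0.8, 0.7, -4.8]
opening: 0.104
```

Request:
drive_tool(
  steps=[
    [0, -1, 0, 0, 0],
    [0, -2, 0, 0, 0],
    [0, -2.5, 0, 0, 0],
    [-0.5, -2.5, 0, 0, 0],
    [-1, -2, 0, 0, 0],
    [-1.5, -1, 0, -3, 0],
    [-1.5, 0, 0, -5, 0],
    [-0.5, 0, 0, -5, 0],
    [0, 0, 0, -2.3, 0],
    [0, 0, 0, 0, 0],
  ],
)

```text
time: 13.55
eef_pos: [0.4669, 0.1961, 0.1654]
tcp_rot: [0.707, 0.013, -0.707, 0.013]
contact_force: [-0.3, 0.7, -6.0]
opening: 0.103
```

```bash
python3 - <<'E'
from h import *
delta(tgt((.572,.321),2,.05),2)
E
```

```text
t 13.55 pos [0.4669 0.1961 0.1654] F [-0.3  0.7 -6. ] open 0.103 yaw 2.1 tilt [ 6.e-04  4.e-04 -1.e+00]
turn about tool x 0.1
shift after turn, cm, tool [  8.71 -12.11  -1.14]
```

Request:
drive_tool(
  steps=[
    [0, -1, -0.2, 0, 0],
    [0, -2, -0.3, 0, 0],
    [0, -3, -0.3, 0, 0],
    [0, -3, -0.3, 0, 0],
    [0, -2.1, 0, 0, 0],
    [0, -1, 0, 0, 0],
    [1.5, 0, 0, 0, 0],
    [2.5, 0, 0, 0, 0],
    [2, 0, 0, 0, 0],
    [0, 0, 0, 0, 0],
  ],
)

```text
time: 14.55
eef_pos: [0.4693, 0.3142, 0.0999]
tcp_rot: [-0.703, -0.011, 0.711, -0.014]
contact_force: [-1.2, -1.1, -6.0]
opening: 0.107
```

```bash
python3 - <<'E'
from h import *
delta(tgt((.572,.321),2,.05),2)
t=cam('top')['frame'][160:285,105:225];c=cam('side');s=c['frame'][300:425,225:345]
cv2.imwrite('pics/place.png',cv2.resize(np.hstack([t,s]),None,fx=3.3,fy=3.3,interpolation=2)[:,:,::-1])
E
```

```text
t 14.55 pos [0.4693 0.3142 0.0999] F [-1.2 -1.1 -6. ] open 0.107 yaw 2.0 tilt [-0.01   -0.0047 -0.9999]
turn about tool x 0.0
shift after turn, cm, tool [ 2.15 -0.33 -0.5 ]
```

View pics/place.png

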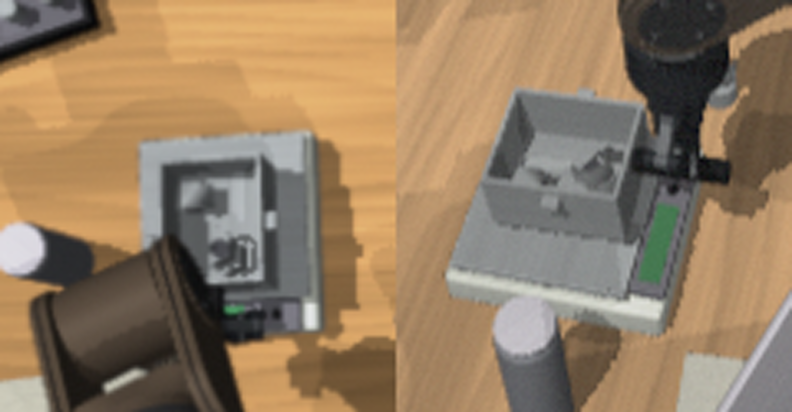

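```bash
python3 - <<'E'
from h import *
c=cam('top')
print('bin rim obs',onz(c,[(105+x/3.3,160+y/3.3) for x,y in((163,162),(270,155),(270,280))],.1316)[:,:2].round(4))
print('plate obs',onz(c,[(105+x/3.3,160+y/3.3) for x,y in((140,138),(303,132),(303,295))],.05)[:,:2].round(4))
s=cam('side')
S=lambda x,y:(225+(x-396)/3.3,300+y/3.3)
print('side plate near-left(+y,+x),near-front(+y,-x)',onz(s,[S(452,270),S(632,298)],.05)[:,:2].round(4))
print('side bin rim +y edge',onz(s,[S(487,187),S(625,198),S(515,92),S(645,108)],.1316)[:,:2].round(4))
E
```

```text
bin rim obs [[0.6146 0.3532]
 [0.6182 0.2614]
 [0.513  0.2616]]
plate obs [[0.6484 0.3973]
 [0.6498 0.2497]
 [0.5053 0.2502]]
side plate near-left(+y,+x),near-front(+y,-x) [[0.638  0.4074]
 [0.4926 0.3978]]
side bin rim +y edge [[0.6094 0.3765]
 [0.5038 0.3616]
 [0.6179 0.2882]
 [0.5115 0.2793]]
```

Request:
drive_tool(
  steps=[
    [0, -0.4, -0.4, 0, 0],
    [0, -0.2, -0.2, 0, 0],
    [0, 0, 0, 0, 0],
    [0, 0, 0, 0, 0],
    [0, 0, 0, 0, 0],
  ],
)

```text
time: 15.25
eef_pos: [0.4786, 0.3229, 0.1052]
tcp_rot: [-0.707, -0.013, 0.707, -0.013]
contact_force: [0.5, -0.2, -4.5]
opening: 0.107
```

```bash
python3 - <<'E'
from h import *
delta(tgt((.572+.003,.325),2,.05),2)
E
```

```text
t 15.25 pos [0.4786 0.3229 0.1052] F [ 0.5 -0.2 -4.5] open 0.107 yaw 2.09 tilt [-1.e-04 -1.e-04 -1.e+00]
turn about tool x 0.09
shift after turn, cm, tool [2.69 0.13 0.16]
```

Position is good: bin origin about (0.576, 0.326) and weight 4.5 N. Lowering gently.

Request:
drive_tool(
  steps=[
    [0.6, 0.1, 0.1, 0, 0],
    [0.8, 0, 0, 0, 0],
    [0.5, 0, 0, 0, 0],
    [0.2, 0, 0, 0, 0],
    [0, 0, 0, 0, 0],
    [0, 0, 0, 0, 0],
  ],
)

```text
time: 15.85
eef_pos: [0.478, 0.322, 0.0845]
tcp_rot: [0.707, 0.013, -0.707, 0.013]
contact_force: [-1.1, 0.5, -2.2]
opening: 0.102
```

Request:
drive_tool(
  steps=[
    [0.2, 0, 0, 0, 0],
    [0.1, 0, 0, 0, 0],
    [0, 0, 0, 0, 0],
    [0, 0, 0, 0, 0],
  ],
)

```text
time: 16.25
eef_pos: [0.478, 0.322, 0.0815]
tcp_rot: [0.707, 0.013, -0.707, 0.013]
contact_force: [-2.7, -0.5, -1.8]
opening: 0.102
```

Request:
drive_tool(
  steps=[
    [0.15, 0, 0, 0, 0],
    [0, 0, 0, 0, 0],
    [0, 0, 0, 0, 0],
  ],
)

```text
time: 16.55
eef_pos: [0.4779, 0.322, 0.0799]
tcp_rot: [0.707, 0.013, -0.707, 0.013]
contact_force: [-1.3, 0.6, -1.3]
opening: 0.106
```

Request:
drive_tool(
  steps=[
    [0.1, 0, 0, 0, 0],
    [0.1, 0, 0, 0, 0],
    [0, 0, 0, 0, 0],
    [0, 0, 0, 0, 0],
  ],
)

```text
time: 16.95
eef_pos: [0.4779, 0.322, 0.0797]
tcp_rot: [-0.707, -0.013, 0.707, -0.013]
contact_force: [-5.9, -2.3, 7.4]
opening: 0.105
```

Request:
drive_tool(
  steps=[
    [0, 0, 0, 0, 0],
    [0, 0, 0, 0, 0],
    [0, 0, 0, 0, 0],
  ],
  force=20,
)

```text
time: 17.25
eef_pos: [0.4779, 0.322, 0.0798]
tcp_rot: [-0.707, -0.013, 0.707, -0.013]
contact_force: [-6.0, -2.4, 7.2]
opening: 0.106
```

Request:
drive_tool(
  steps=[
    [-0.1, 0, 0, 0, 0.15],
    [0, 0, 0, 0, 0.25],
    [0, 0, 0, 0, 0.4],
    [0, 0, 0, 0, 0.6],
    [0, 0, 0, 0, 0.8],
    [0, 0, 0, 0, 1],
    [0, 0, 0, 0, 1],
    [0, 0, 0, 0, 1],
    [0, 0, 0, 0, 1],
    [0, 0, 0, 0, 1],
  ],
)

```text
time: 18.25
eef_pos: [0.4778, 0.3219, 0.0787]
tcp_rot: [0.707, 0.013, -0.707, 0.013]
contact_force: [-0.2, -0.4, 0.5]
opening: 0.999
```

Request:
drive_tool(
  steps=[
    [-1, 0, 0, 0, 1],
    [-2, 0, 0, 0, 1],
    [-3, 0, 0, 0, 1],
    [-3, 0, 0, 0, 1],
    [-3, 0, 0, 0, 1],
    [-2, 0, 0, 0, 1],
    [0, 0, 3, 0, 1],
    [0, 0, 3, 0, 1],
    [0, 0, 1, 0, 1],
    [0, 0, 0, 0, 1],
  ],
)

```text
time: 19.25
eef_pos: [0.4071, 0.3195, 0.2194]
tcp_rot: [0.707, 0.013, -0.707, 0.013]
contact_force: [-0.6, -0.3, -0.4]
opening: 1.0
```

```bash
python3 - <<'E'
from h import *
delta((0,0,0))
t=cam('top')['frame'];s=cam('side')['frame'];t0=cv2.imread('pics/top0.png')[:,:,::-1]
a=cv2.resize(t[185:275,125:235],(400,327),interpolation=2);b=cv2.resize(s[310:400,230:340],(400,327),interpolation=2)
c=cv2.resize(s[100:475,100:600],(363,272));d=cv2.resize(t[100:400,50:550],(437,272),interpolation=cv2.INTER_AREA)
cv2.imwrite('pics/final.png',np.vstack([np.hstack([a,b]),np.hstack([c,d])])[:,:,::-1])
E
```

```text
t 19.25 pos [0.4071 0.3195 0.2194] F [-0.6 -0.3 -0.4] open 1.0 yaw 2.15 tilt [ 1.3e-03  5.0e-04 -1.0e+00]
shift after turn, cm, tool [21.88 30.41 41.91]
```

View pics/final.png

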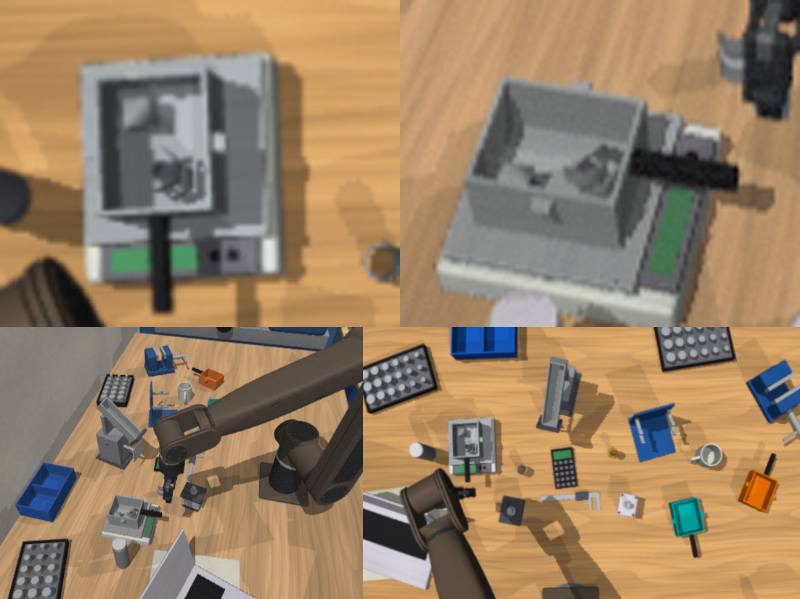

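The bin sits upright and centred on the plate, rim at about top crop (157,147). Three blanks are inside, the chute is empty, nothing lies on the bench and the bystanders haven't moved.

```bash
python3 - <<'E'
from h import *
print(sign_off())
E
```

```text
the job is handed in; nothing more can be done
None
```

The job is done and handed in at about 19.4 s of the 54 s allowed. I lifted the steel bin off its hooks by the handle and pushed the paddle in about 25 mm with it. The blanks slid into the bin, and I set it on the scale plate, opened the gripper and backed the arm off.

- **Blanks:** The trough looked empty afterwards. The load in hand, 4.5 to 4.8 N when still, matches the bin plus three blanks. The last views show the blanks in the bin, though two of them overlap in the picture. I saw none on the bench.
- **Placing:** The bin stands upright within a few mm of the plate's middle, judged by eye from the last top view with a correction for height. Nothing touches the gripper.
- **Bystanders:** They look unmoved compared with the first views, by eye only.
- **Disagreements:**
  - Just before placing, the two cameras put the bin's sideways position about 19 mm apart. I went with the arm's own reading, which fell between them, and corrected 8 mm towards the measured middle of the plate.
  - The bin touched the plate about 6 mm early, probably because its front had drooped slightly in the grip. It settled flat at about 7 N before I let go.

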